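Push a nest blank under the bush plate of a drill jig and clamp it

TASK

Load the milled metal blank into the drill jig without gripping or lifting it: push it with the fingertips, lying flat on the jig's base plate, in between the guides and under the low bush plate until it is fully home against the end stop. Then push the cam clamp's lever round until it is closed, so that the blank is held tight against the fence. Do not tip the blank up, and leave the things lying round the jig where they are.

Things in the scene. Friction and masses are not known exactly. Their poses are not given: they have to be found in the camera images.
- jig: Drill jig, fixed: bright base plate 236 x 116 x 8 mm with a dark low bridge (bush plate, two round drill bushes) over a channel near one end; the rest of the plate is the open loading apron. Origin: at bench level below the bridge, on the channel's line. +x: the way the blank is pushed in; z up. Plate: x -190 to 46, y -52 to 64 mm, top at z 8 mm.
- mouth (a point): Middle of the channel's entrance, on the base plate; axes as the jig's. The channel is 47 mm wide: the fence (reference face) at jig y -22 mm, from jig x -64 to 24 mm, 18 mm high over the plate; opposite, at jig y +25 mm, an entry guide (jig x -72 to -54, 12 mm high) and the bridge's leg. Fence and guide begin with lead-ins that flare outward at 24 degrees for some 22 mm.
- bridge (a point): Middle of the bridge's underside, 31 mm above the base plate (z 39 mm). The bridge spans jig x -17 to 24 mm and y -40 to 43 mm; its top is at z 51 mm, the bushes' at z 56 mm. The end stop's face is at jig x 24 mm, just past the bridge, 24 mm high. Axes as the jig's.
- home (a point): On the base plate, where the middle of the blank's underside lies when the blank is fully home against the end stop and against the fence (jig x -11, y 0, z 8 mm); axes as the jig's. The rear 29 mm of the blank then still stand out of the bridge on the loading side.
- blank: Loose milled grey metal block, 44 x 70 x 28 mm, 0.25 to 0.43 kg, round recess in its top; starts flat on the loading apron, its length roughly along the channel. Origin: centre of its underside. y along its 70 mm length (either end may go first), x across, z up. It goes in lengthwise, with 3 mm to spare in width and in height.
- clamp (a joint): Angle of the cam clamp's lever about an upright pivot at jig x -32, y 41 mm. 0 (open): it sticks out along jig +y; it closes counter-clockwise seen from above, up to 1.57, where it points along jig -x. Starts at 0 to 0.3. The cam pushes the blank up to 3 mm to the fence, bites from 1.15 and is closed from 1.3. Needs 2 N at the knob, some 6 N when it bites; stays where left.
- knob (a point): Middle of the black upright knob at the end of the clamp's lever: 19 mm in diameter, z 37 to 69 mm above the bench (this point z 53 mm), its axis 70 mm from the pivot. The lever's bar, 12 mm wide at z 31 to 37 mm, ends 79 mm from the pivot. The knob is pushed sideways along its arc. Closed too early, the cam blocks the channel.
- bottle: Bystander: small white bottle with a red pointed cap, 31 mm wide, 94 mm high, standing on the bench past the jig's end stop. Origin: centre of its underside.
- connector: Bystander: dark grey ribbed plastic connector, 25 mm wide, 32 mm high, standing on the bench past the jig's end stop. Origin: centre of its underside.
- hex_key: Bystander: black hex key, 32 x 132 x 6 mm, lying on the bench along the jig's fence side. Origin: centre of its underside.
There are look-alikes about, which are no part of the job. What is shaped like the blank but green is not meant.

How it is judged:
By the outcome, as a careful person would: the job done as asked, in the order asked, and still so for the second after the job is handed in, with the robot touching nothing.
It also fails if it takes over 64 s, if anything falls off the work surface, if the arm or the gripper's body presses on something with over 40 N, if the wrist force passes 120 N, or if a joint passes its speed limit or range.

ROBOT

A 6-joint arm with a two-finger parallel gripper is mounted at the origin on the work surface; the furniture and walls round the work are solid. World frame = base frame: x ahead of the robot, y to its left, z up, the work surface at z = 0. Lengths are in m, angles in rad, forces in N, time in s.
With the tool pointing down it reaches from about 0.35 to 0.975 m from the base axis. Payload 4.9 kg.
Tool frame: the origin (TCP) lies at the very end of the fingers, on their centre line; the grasp point (between the pads) lies 19 mm behind it; z points along the fingers, y is the line along which they close (so a half turn about z gives the same grasp; the last joint's range is limited). The gripper opens to 85 mm and grips with 20 to 120 N. Pads are 22 mm wide; open, the fingers measure 114 mm over their backs; the gripper's body (76 mm by 85 mm) begins 54 mm behind the grasp point. The pads swing forward as they close: fully open they stand 13 mm farther back than shut.
Start: joints at [-1.452, 0.053, 1.613, -0, 1.476, -0.119], TCP at [0.147, -0.607, 0.231] pointing down, gripper open.
Joint ranges: [-3.01, 3.01], [-1.01, 2.22], [0.06, 2.58], [-1.02, 4.17], [0.09, 2.62], [-3.14, 3.14]. Speed limits (rad/s): [2.57, 2.57, 3.14, 3.14, 3.14, 3.14].

INTERFACE

Orientations are given as a unit quaternion [w, x, y, z].
In Python, from plant import manip, vision, order gives the robot as it stands.
- The arm moves only by the tool play_rows, never from a script. Its argument "steps" is a list that holds one entry, the list of rows, each a list of 6 numbers: the shift along the tool's x, y, z in mm, then the turn, a rotation vector about the tool's x, y, z in degrees. A call has 1 to 12 rows; each row is the pose to reach, as a shift and turn from the pose commanded when the call began, along the tool's axes at that moment; what a row does not reach only later rows make up. A row lasts 1/12 s, in which the tool goes at most 41.7 mm and 7.16 degrees, less where a joint would pass 70% of its speed; a pose out of reach is approached as far as the arm can. A call with a gripper value outside its range is refused whole. "claw" is the gripper's target within -1 to 1 (fully open at 1, half-way at 0, shut at -1), set as the call begins (left out, the last holds). The fingers move at their own pace and stop on an object; the grip force is fixed at half the most. Time passes only in rows, so rows that repeat a pose let the fingers close. It gives the time, the measured TCP pose, the force, the opening and the grip force at its end, in the units of the state.
- manip.state(): the state, without advancing time (a new reading comes with each control period).
- vision.grab_frame(name): name is "side" or "top"; returns (picture, depth): 420x560x3 uint8, blue, green, red; 420x560 float32, m along the optical axis (not along the pixel's ray), 0 where there is no reading.
- vision.camera_info(name): a dict with "K" (3x3 intrinsics, pixels), "k1" (the pictures are not rectified: a ray, as slopes to the right and down, at radius r is drawn at 1 + k1 r^2 times it, then the intrinsics apply), "eye" and "orientation" of the camera in the world. Camera axes: x right, y down, z forward; pixel columns grow to the right and rows downward; lengths in m; the calibration is good to about 2 mm. A picture is of the moment at which its call begins. camera_info takes no time and is no camera call.
- order.job_done(): hands the job in; it is judged then, once.
The state is a dict: "time": time; "joint_pos": joint angles; "joint_vel": joint speeds; "joint_efforts": joint torques, N m; "tool_pos": TCP position; "tool_rot": TCP orientation; "contact_force": force on the tool from outside, world axes, zero at the start; "ft_torque": the same for the moment, N m; "gripper_width": opening from 0.0 (shut) to 1.0 (fully open); "grasp_force": force on a finger pad.
Only numpy, scipy, OpenCV 4.12 (cv2) and the standard library are available. Lean on these libraries where they do the work, as an engineer would, in place of code of your own. Each camera call takes 0.05 s, during which the arm holds its last target. There are 200 camera calls.

## Working session

There is one attempt and no reset: what is moved stays moved. The work goes in short steps, Python scripts to look and compute and a tool call to move; the robot and the scene stay as the last step left them, time stands still between calls to the robot, and variables do not carry over. Pictures are saved under pics/ and viewed, at most 10 in all, crops included, and the job is handed in when it is done.

Besides the shell and the picture viewer there is one more tool, called after ">>>" as name(argument=value, ...), one argument or row to a line, values as JSON. play_rows: Moves the arm, as the interface text tells. Its arguments: {"type":"object","properties":{"steps":{"type":"array"},"claw":{"type":"number"}},"required":["steps"]}

```bash
mkdir -p pics; cat > h.py <<'E'
import numpy as np, cv2
from scipy.spatial.transform import Rotation as R
from plant import manip, vision, order
def q(o): return R.from_quat([o[1],o[2],o[3],o[0]])
def cam(n):
    i=vision.camera_info(n); return np.array(i["K"]),i["k1"],np.array(i["eye"]),q(i["orientation"]).as_matrix()
def cloud(n,d):
    K,k1,e,M=cam(n); h,w=d.shape; v,u=np.mgrid[:h,:w]
    x=(u-K[0,2])/K[0,0]; y=(v-K[1,2])/K[1,1]
    rd=np.hypot(x,y); r=rd.copy()
    for _ in range(20): r=rd/(1+k1*r*r)
    s=1/(1+k1*r*r); P=np.stack([x*s*d,y*s*d,d],-1)@M.T+e
    P[d==0]=np.nan; return P
def proj(n,p):
    K,k1,e,M=cam(n); c=(np.atleast_2d(p)-e)@M; a=c[:,:2]/c[:,2:]; a=a*(1+k1*(a**2).sum(1,keepdims=True))
    return a*[K[0,0],K[1,1]]+[K[0,2],K[1,2]]
def shot(n,f):
    im,d=vision.grab_frame(n); cv2.imwrite('pics/'+f+'.png',im); np.save('pics/'+f+'.npy',d); return im,d,cloud(n,d)
E
python3 - <<'E'
from h import *
print(manip.state())
for n in("top","side"):
    print(vision.camera_info(n)); shot(n,n+'0')
E
```

```text
{'time': 0.0, 'joint_pos': array([-1.45198877e+00,  5.33577400e-02,  1.61431949e+00,  2.37896506e-06,
        1.47598677e+00, -1.19009118e-01]), 'joint_vel': array([ 1.86748278e-04, -3.88539977e-04, -8.90356408e-04,  6.87064936e-04,
       -2.79315668e-05, -6.85995560e-04]), 'joint_efforts': array([-2.49617529e-03, -3.93683124e+01, -3.70177853e+01, -1.15689622e-04,
        7.26496830e-03, -3.35349583e-06]), 'tool_pos': array([ 0.1471586 , -0.60677994,  0.23004724]), 'tool_rot': array([-1.03567010e-03,  9.92938211e-01,  1.18628147e-01,  1.28839930e-06]), 'contact_force': array([ 0.417284  ,  0.00424279, -0.15263324]), 'ft_torque': array([-0.02744028,  0.00196968, -0.03370337]), 'grasp_force': 0.0, 'gripper_width': 1.0050354061332876}
{'K': array([[462.96298891,   0.        , 285.21768399],
       [  0.        , 462.96298891, 200.86320045],
       [  0.        ,   0.        ,   1.        ]]), 'k1': -0.07578823064018589, 'eye': array([0.35745051, 0.15325782, 1.32774902]), 'orientation': array([ 0.02956404, -0.69620478,  0.71680839, -0.02471038])}
{'K': array([[476.93708236,   0.        , 286.25152984],
       [  0.        , 476.93708236, 211.35131661],
       [  0.        ,   0.        ,   1.        ]]), 'k1': -0.0661437025639774, 'eye': array([ 0.38215573, -0.72776218,  0.74586006]), 'orientation': array([-0.45085717,  0.89153396, -0.03500788,  0.02587366])}
```

View pics/top0.png

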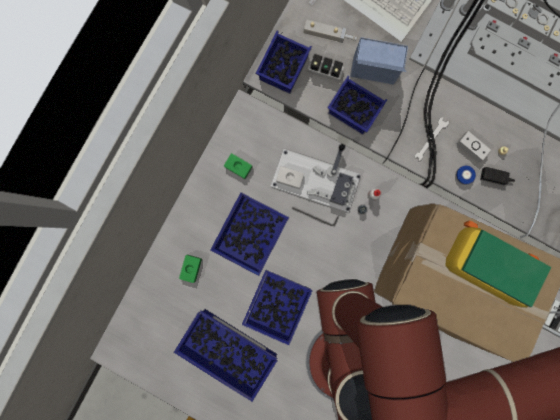

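View pics/side0.png

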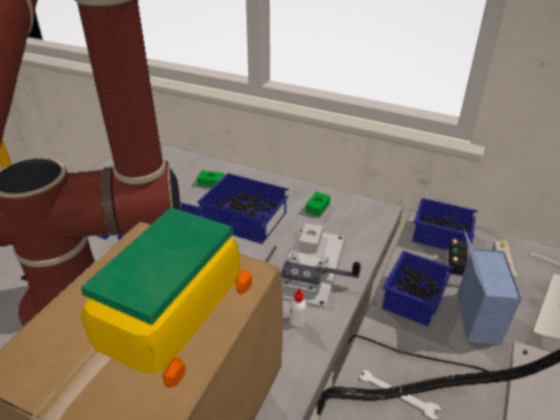

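Top view: the jig is at (318,182), its bridge at (343,187), and the lever knob at (341,148). Candidates for the blank are the grey block on the apron (290,175), the green blocks (238,166) and (190,269), and the light box (475,145) on the far bench. The description fits (290,175). The bottle is at (376,194), the connector at (362,210) and the hex key at (315,215).

```bash
python3 - <<'E'
from h import *
im=cv2.imread('pics/top0.png'); c=im[135:235,255:395]; cv2.imwrite('pics/c0.png',cv2.resize(c,None,fx=5.6,fy=5.6,interpolation=cv2.INTER_CUBIC))
d=np.load('pics/top0.npy');P=cloud('top',d)
for u,v in [(280,152),(270,180),(360,172),(352,212),(290,175),(343,187),(341,148),(376,194),(310,200)]:print(u,v,P[v,u].round(4))
Z=P[...,2]
m=np.zeros(Z.shape,bool);m[140:230,260:390]=1
for lo,hi in[(.004,.012),(.03,.042),(.046,.06)]:
    k=(m&(Z>lo)&(Z<hi)).astype(np.uint8); 
    n,l,s,ce=cv2.connectedComponentsWithStats(k)
    for i in range(1,n):
        if s[i,4]>25:
            pts=P[l==i][:,:2].astype(np.float32)*1000; print(lo,s[i],ce[i].round(1),cv2.minAreaRect(pts),P[l==i].mean(0).round(4))
E
```

```text
280 152 [6.023e-01 1.719e-01 4.000e-04]
270 180 [ 0.5216  0.2031 -0.0015]
360 172 [ 5.37e-01 -5.77e-02  5.00e-04]
352 212 [ 0.4219 -0.0297  0.0019]
290 175 [0.5307 0.1451 0.0262]
343 187 [ 0.4896 -0.0007  0.0509]
341 148 [0.5965 0.0023 0.0657]
376 194 [ 0.4648 -0.0857  0.0814]
310 200 [0.46   0.0896 0.0009]
0.004 [ 271  149   91   64 1756] [312.4 178. ] ((515.26171875, 70.73454284667969), (243.26463317871094, 126.48313903808594), 70.17288970947266) [0.5228 0.0809 0.0079]
0.004 [260 215  13   9  45] [265.6 219.4] ((407.6797790527344, 218.22128295898438), (23.70442771911621, 31.52557945251465), 17.110443115234375) [0.4078 0.2183 0.0061]
0.03 [331 149  12  25  98] [336.8 161.1] ((563.5216064453125, 11.723167419433594), (14.014369010925293, 70.24261474609375), 68.88855743408203) [0.565  0.0122 0.0369]
0.03 [276 166  28  21 326] [289.7 176.3] ((525.8543701171875, 146.0182647705078), (70.27338409423828, 44.712745666503906), 70.3144760131836) [0.5259 0.1461 0.0361]
0.03 [345 180  12  25  76] [350.5 191.2] ((477.5950927734375, -22.90576934814453), (10.063590049743652, 73.35942077636719), 69.39037322998047) [ 0.479  -0.0236  0.0333]
0.046 [331 172  23  33 427] [341.7 187.9] ((487.60662841796875, 2.44268798828125), (41.183319091796875, 83.67426300048828), 69.46146392822266) [0.4872 0.003  0.0515]
0.046 [370 188  11  11  50] [373.6 193.8] ((469.6414794921875, -86.907470703125), (28.647090911865234, 27.684364318847656), 47.06711959838867) [ 0.468  -0.0843  0.0546]
0.046 [260 202  28  17 106] [273.6 210.3] ((428.4322814941406, 197.0355987548828), (84.11668395996094, 17.71807289123535), 59.16352462768555) [0.4303 0.1933 0.0541]
```

View pics/c0.png

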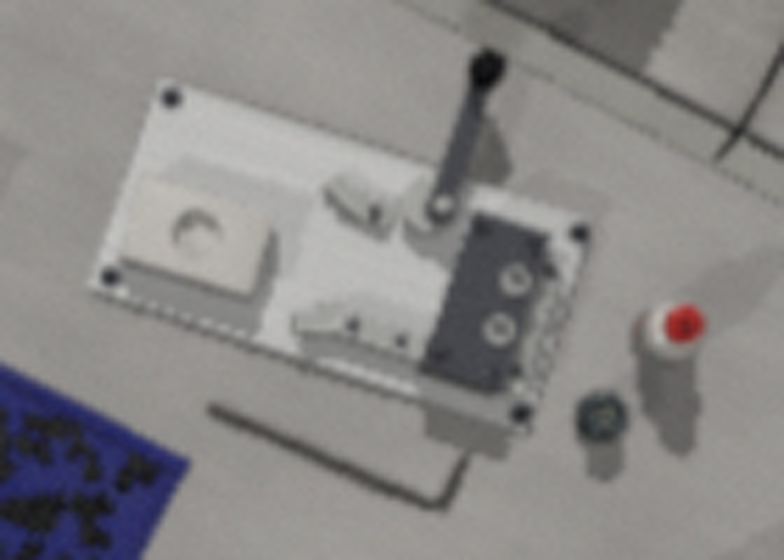

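The crop confirms a grey block with a round recess lying on the apron. The fence is at (350,330) in the crop, the guide at (360,205) and the lever with its knob at (485,70). Before moving I'll check obstacle heights on the way and refine the jig frame.

```bash
python3 - <<'E'
from h import *
from scipy.optimize import minimize
T=cloud('top',np.load('pics/top0.npy')).reshape(-1,3);S=cloud('side',np.load('pics/side0.npy')).reshape(-1,3)
A=np.vstack([T,S]);A=A[~np.isnan(A).any(1)]
print('max height per 100mm cell (cm); rows x -0.1..0.9, cols y -0.9..0.4')
for x in np.arange(-.1,.9,.1):
    print('%.1f'%x,[int(100*A[k,2].max()) if (k:=(A[:,0]>=x)&(A[:,0]<x+.1)&(A[:,1]>=y)&(A[:,1]<y+.1)).any() else -1 for y in np.arange(-.9,.4,.1)])
# plate fit by max coverage: plate level points
for nm,Q in(('top',T),('side',S)):
    Q=Q[~np.isnan(Q).any(1)]
    b=Q[(Q[:,2]>.044)&(Q[:,2]<.0535)&(np.hypot(Q[:,0]-.4876,Q[:,1]-.0024)<.06)]
    print(nm,'bridge',cv2.minAreaRect((b[:,:2]*1000).astype(np.float32)))
    b=Q[(Q[:,2]>.032)&(Q[:,2]<.039)&(np.hypot(Q[:,0]-.526,Q[:,1]-.146)<.05)]
    print(nm,'blank',cv2.minAreaRect((b[:,:2]*1000).astype(np.float32)))
    b=Q[(Q[:,2]>.045)&(Q[:,2]<.075)&(np.hypot(Q[:,0]-.597,Q[:,1])<.03)]
    print('knob',len(b),b.mean(0), b.min(0),b.max(0))
im=cv2.imread('pics/top0.png'); P=cloud('top',np.load('pics/top0.npy'))
g=cv2.cvtColor(im,cv2.COLOR_BGR2GRAY)
# plate corner screws pixels from crop -> world
for u,v in[(171,97),(110,277),(580,233),(520,413),(442,206),(516,279),(499,330)]:
    x,y=255+u/5.6-.4,135+v/5.6-.4; p=P[int(round(y)),int(round(x))]; print((round(x,1),round(y,1)),p.round(4))
E
```

```text
max height per 100mm cell (cm); rows x -0.1..0.9, cols y -0.9..0.4
-0.1 [-1, -1, -1, 0, 0, 0, 0, 0, 32, 32, 1, 8, 8]
0.0 [-1, -1, 2, 8, 27, 27, 66, 68, 69, 67, 7, 8, 8]
0.1 [-1, -1, 2, 12, 27, 58, 65, 68, 72, 72, 7, 7, 8]
0.2 [-1, -1, 0, -1, 34, 38, 38, 34, 72, 72, 7, 8, 8]
0.3 [-78, -79, 0, 1, 26, 38, 38, 33, 0, 1, 8, 8, 8]
0.4 [-78, -78, 0, 2, 3, 3, 26, 25, 9, 5, 8, 8, 7]
0.5 [-1, -1, 0, 5, 4, 4, 1, 1, 7, 7, 4, 3, 3]
0.6 [-1, -1, 5, 14, 5, 4, 1, 7, 7, 7, 1, 0, 1]
0.7 [-1, -1, 10, 10, 9, 5, 6, 17, 17, 7, 7, 0, 14]
0.8 [-1, -1, 9, 29, 38, 25, 16, 14, 16, 7, 6, 6, 15]
top bridge ((492.03900146484375, 10.269363403320312), (58.592529296875, 86.97692108154297), 70.29268646240234)
top blank ((525.8341674804688, 146.04075622558594), (70.29307556152344, 44.6981315612793), 70.24300384521484)
knob 39 [ 6.01182414e-01 -1.68568748e-04  6.54104170e-02] [ 0.59416236 -0.00907512  0.04790781] [0.61042249 0.00722868 0.07242111]
side bridge ((488.4215393066406, 3.818286895751953), (56.79127502441406, 85.35299682617188), 76.0586166381836)
side blank ((526.2240600585938, 143.9510955810547), (74.65985870361328, 43.77704620361328), 71.49115753173828)
knob 102 [ 0.60185316 -0.0078558   0.05927506] [ 0.59408358 -0.01397814  0.04540845] [0.6117239  0.00363565 0.07206021]
(285.1, 151.9) [0.6005 0.1574 0.0075]
(274.2, 184.1) [0.5084 0.1916 0.009 ]
(358.2, 176.2) [ 0.5246 -0.0503  0.0077]
(347.5, 208.3) [ 0.4338 -0.0157  0.0021]
(333.5, 171.4) [0.536  0.0219 0.0438]
(346.7, 184.4) [ 0.5024 -0.0177  0.0077]
(343.7, 193.5) [ 0.4738 -0.0078  0.0088]
```

>>> play_rows(
  steps=[
    [[0,0,-41,0,0,0],[0,0,-82,0,0,0],[0,0,-123,0,0,0],[0,0,-164,0,0,0],[0,0,-205,0,0,0],[15,-14,-240,0,0,0],[45,-42,-260,0,0,0],[75,-70,-260,0,0,0],[105,-98,-260,0,0,0],[135,-126,-260,0,0,0],[165,-154,-260,0,0,0],[195,-182,-260,0,0,0]],
  ],
  claw=-1,
)

```text
time: 1.1
tool_pos: [0.2942, -0.3831, 0.4908]
tool_rot: [-0.0, 0.993, 0.118, -0.0]
contact_force: [1.0, 0.5, 0.0]
gripper_width: 0.002
grasp_force: 0.0
```

>>> play_rows(
  steps=[
    [[30,-28,0,0,0,-5],[60,-56,0,0,0,-10],[90,-84,0,0,0,-15],[120,-112,0,0,0,-20],[150,-140,0,0,0,-25],[180,-168,0,0,0,-30],[210,-196,0,0,0,-35],[240,-224,0,0,0,-40],[265,-250,0,0,0,-45],[265,-280,0,0,0,-50],[265,-320,0,0,0,-56.3],[265,-350,0,0,0,-56.3]],
  ],
)

```text
time: 2.1
tool_pos: [0.4682, 0.0199, 0.4905]
tool_rot: [-0.001, 0.818, 0.575, -0.0]
contact_force: [1.0, -0.0, 0.3]
gripper_width: -0.001
grasp_force: 0.0
```

>>> play_rows(
  steps=[
    [[20,-6,30,0,0,0],[40,-12,60,0,0,0],[60,-18,90,0,0,0],[80,-24,120,0,0,0],[100,-30,150,0,0,0],[120,-36,180,0,0,0],[138,-40,215,0,0,0],[138,-40,250,0,0,0],[138,-40,290,0,0,0],[138,-40,330,0,0,0],[138,-40,360,0,0,0],[138,-40,360,0,0,0]],
  ],
)

```text
time: 3.1
tool_pos: [0.4727, 0.16, 0.1229]
tool_rot: [-0.003, 0.819, 0.573, -0.007]
contact_force: [-0.6, 0.2, -0.6]
gripper_width: 0.003
grasp_force: 0.0
```

```bash
cat >> h.py <<'E'
O=np.array([.487,.0062]); A=np.deg2rad(-110.1); J=np.array([[np.cos(A),-np.sin(A)],[np.sin(A),np.cos(A)]])
def tj(p): return ((np.asarray(p)[:2]-O)@J*1000).round(1)
E
python3 - <<'E'
from h import *
im,d,P=shot('top','t1'); s=manip.state(); print(s['tool_pos'],tj(s['tool_pos']),q(s['tool_rot']).as_matrix()[:2,0],s['contact_force'])
cv2.imwrite('pics/c1.png',cv2.resize(im[135:235,255:395],None,fx=5.6,fy=5.6,interpolation=cv2.INTER_CUBIC))
E
```

```text
[0.4751963  0.16037629 0.12701884] [-140.7  -64.1] [0.34319006 0.93925424] [-0.40805316 -0.78457533  1.10052892]
```

View pics/c1.png

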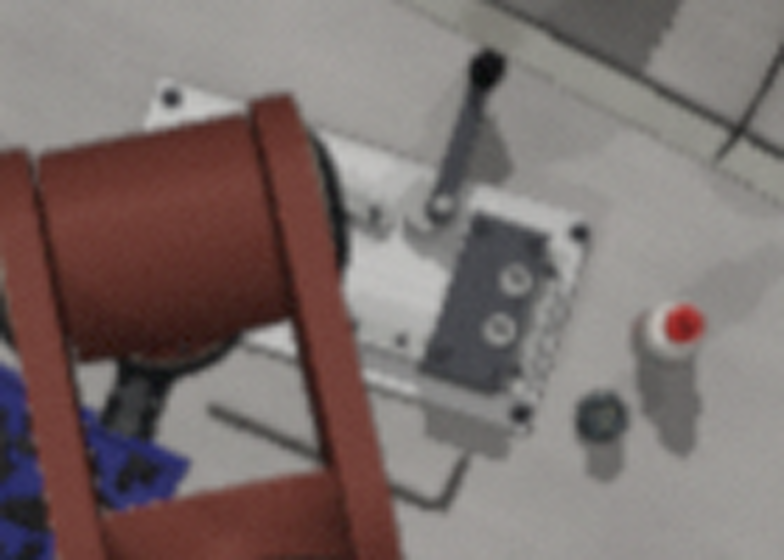

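The arm hides the blank from the top camera, but the tool is where it should be on the fence side, and bystanders are untouched. I'll descend and push sideways.

>>> play_rows(
  steps=[
    [[4,0,35,0,0,0],[4,0,70,0,0,0],[4,0,95,0,0,0],[4,0,105,0,0,0],[4,0,105,0,0,0],[4,3,105,0,0,0],[4,6,105,0,0,0],[4,9,105,0,0,0],[4,12,105,0,0,0],[4,12,105,0,0,0]],
  ],
)

```text
time: 3.98
tool_pos: [0.4929, 0.1605, 0.0279]
tool_rot: [0.001, 0.82, 0.573, 0.001]
contact_force: [-0.4, -0.2, -0.0]
gripper_width: 0.001
grasp_force: 0.0
```

```bash
python3 - <<'E'
from h import *
im,d,P=shot('side','s1'); s=manip.state(); print(s['tool_pos'],tj(s['tool_pos']),s['contact_force'])
cv2.imwrite('pics/c2.png',cv2.resize(im[190:310,240:380],None,fx=5.5,fy=5,interpolation=cv2.INTER_CUBIC))
E
```

```text
[0.49224293 0.16057019 0.02739377] [-146.8  -48.1] [ 0.04112076  0.56624979 -0.19579306]
```

View pics/c2.png

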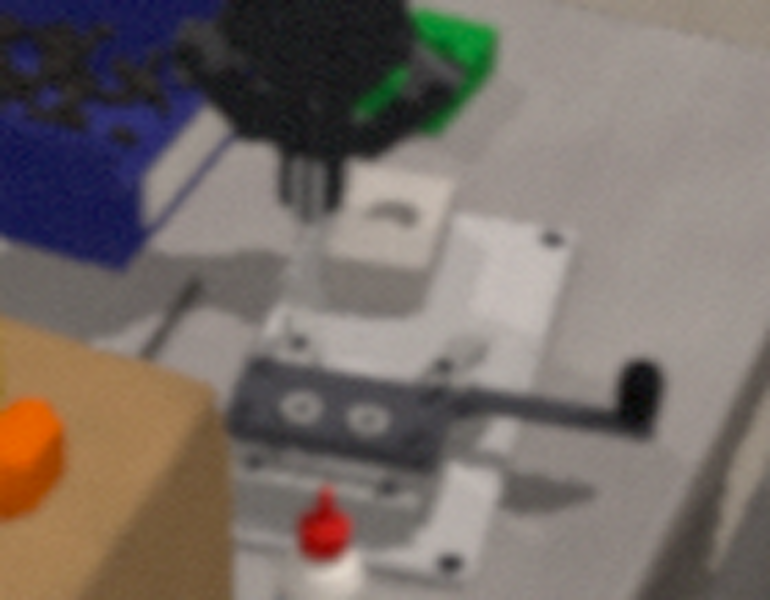

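The side view shows the fingertips just beside the blank's fence-side face, at about (310,215) in the crop, with the blank flat. I'll push it sideways now.

>>> play_rows(
  steps=[
    [[0,0,4,0,0,0],[0,2,4,0,0,0],[0,4,4,0,0,0],[0,6,4,0,0,0],[0,8,4,0,0,0],[0,10,4,0,0,0],[0,12,4,0,0,0],[0,12,4,0,0,0]],
  ],
)

```text
time: 4.7
tool_pos: [0.5028, 0.1563, 0.0223]
tool_rot: [0.0, 0.82, 0.573, 0.0]
contact_force: [-0.8, 0.4, -0.8]
gripper_width: -0.0
grasp_force: 0.5
```

```bash
cat >> h.py <<'E'
def blank(n='side',f='b'):
    im,d,P=shot(n,f); p=P.reshape(-1,3); p=p[~np.isnan(p).any(1)]; c=im.reshape(-1,3)[~np.isnan(P.reshape(-1,3)).any(1)].astype(int)
    u=(p[:,:2]-O)@J*1000; k=(p[:,2]>.031)&(p[:,2]<.041)&(u[:,0]>-215)&(u[:,0]<-18)&(abs(u[:,1])<38)&(c.min(1)>110)
    if n=='side': k&=c.min(1)>120
    r=u[k].astype(np.float32); print(n,'n',k.sum(),cv2.minAreaRect(r),'pct x',np.percentile(r[:,0],[1,50,99]).round(1),'y',np.percentile(r[:,1],[1,50,99]).round(1))
    s=manip.state(); print('tool',tj(s['tool_pos']),s['tool_pos'][2].round(4),'F',s['contact_force'].round(1),'t',s['time'])
E
python3 - <<'E'
from h import *
P=cloud('side',np.load('pics/s1.npy')).reshape(-1,3)
blank('side','s2')
import h
for f in('s1',):
    im=cv2.imread('pics/s1.png');p=P;u=(p[:,:2]-O)@J*1000;c=im.reshape(-1,3).astype(int)
    k=(p[:,2]>.031)&(p[:,2]<.041)&(u[:,0]>-215)&(u[:,0]<-18)&(abs(u[:,1])<38)&(c.min(1)>120);print('before',k.sum(),cv2.minAreaRect(u[k].astype(np.float32)))
E
```

```text
side n 306 ((-142.71876525878906, 0.07230377197265625), (74.71961212158203, 44.06244659423828), 0.08748733997344971) pct x [-176.4 -140.7 -106.7] y [-21.4   2.3  21.9]
tool [-146.4  -36.9] 0.0223 F [-0.8 -0.4 -1.2] t 4.75
before 323 ((-142.63734436035156, -10.21475601196289), (74.91230010986328, 44.267154693603516), 1.5112392902374268)
```

>>> play_rows(
  steps=[
    [[0,1,0,0,0,0],[0,2,0,0,0,0],[0,2,0,0,0,0],[0,-8,0,0,0,0],[0,-14,0,0,0,0],[0,-14,-30,0,0,0],[20,-14,-45,0,0,0],[50,10,-45,0,0,0],[62,36,-45,0,0,0],[62,38,-45,0,0,0],[62,38,-20,0,0,0],[62,38,4,0,0,0]],
  ],
)

```text
time: 5.75
tool_pos: [0.5611, 0.2023, 0.0198]
tool_rot: [0.001, 0.819, 0.573, 0.002]
contact_force: [0.1, 0.4, -0.6]
gripper_width: 0.001
grasp_force: 0.0
```

```bash
python3 - <<'E'
from h import *
blank('side','s3')
E
```

```text
side n 319 ((-143.2767333984375, 1.6217803955078125), (44.174278259277344, 75.85943603515625), 89.70068359375) pct x [-177.9 -136.1 -107.2] y [-20.1   1.5  23.4]
tool [-206.5   -2.4] 0.0129 F [-4.  -1.3 -3.4] t 5.8
```

>>> play_rows(
  steps=[
    [[0,0,0,0,0,0],[0,0,0,0,0,0]],
  ],
)

```text
time: 5.97
tool_pos: [0.5587, 0.2017, 0.0185]
tool_rot: [-0.0, 0.819, 0.573, -0.0]
contact_force: [0.3, -0.2, 0.2]
gripper_width: -0.004
grasp_force: 0.0
```

```bash
python3 - <<'E'
from h import *
s=manip.state(); print(tj(s['tool_pos']),s['tool_pos'],q(s['tool_rot']).as_matrix()[:2,0],s['contact_force'],s['ft_torque'])
E
```

```text
[-2.082e+02  2.000e-01] [0.55869017 0.20165172 0.01847327] [0.34308292 0.93930501] [ 0.30859779 -0.24298431  0.22901075] [ 0.00885296 -0.09017877 -0.03911499]
```

>>> play_rows(
  steps=[
    [[-6,1,0,0,0,0],[-12,1,0,0,0,0],[-16,1,0,0,0,0],[-20,1,0,0,0,0],[-24,1,0,0,0,0],[-28,1,0,0,0,0],[-32,1,0,0,0,0],[-36,1,0,0,0,0],[-40,1,0,0,0,0],[-42,1,0,0,0,0],[-42,1,0,0,0,0]],
  ],
)

```text
time: 6.88
tool_pos: [0.5456, 0.1612, 0.0181]
tool_rot: [0.0, 0.82, 0.573, -0.0]
contact_force: [1.2, 1.7, 1.6]
gripper_width: -0.002
grasp_force: 1.0
```

```bash
python3 - <<'E'
from h import *
blank('side','s4');blank('top','t4')
E
```

```text
side n 229 ((-116.2412338256836, 1.2359485626220703), (43.865787506103516, 70.6601791381836), 89.70067596435547) pct x [-149.5 -100.5  -81.4] y [-20.6   0.9  23.1]
tool [-165.8    1.6] 0.0179 F [1.7 1.7 0.7] t 6.9333
top n 92 ((-83.90071105957031, 5.466310501098633), (61.558223724365234, 129.81985473632812), 86.39697265625) pct x [-149.6 -126.4  -28.2] y [-26.1  -9.5  23.8]
tool [-165.8    1.5] 0.0177 F [0.5 1.6 0.7] t 6.9833
```

>>> play_rows(
  steps=[
    [[-5,0,0,0,0,0],[-10,0,0,0,0,0],[-15,0,0,0,0,0],[-20,0,0,0,0,0],[-25,0,0,0,0,0],[-30,0,0,0,0,0],[-35,0,0,0,0,0],[-40,0,0,0,0,0],[-45,0,0,0,0,0],[-50,0,0,0,0,0],[-55,0,0,0,0,0],[-58,0,0,0,0,0]],
  ],
)

```text
time: 7.98
tool_pos: [0.5258, 0.1068, 0.0183]
tool_rot: [-0.0, 0.82, 0.573, -0.0]
contact_force: [0.4, 0.5, -1.3]
gripper_width: 0.002
grasp_force: 0.6
```

```bash
python3 - <<'E'
from h import *
blank('side','s5')
im=cv2.imread('pics/s5.png');cv2.imwrite('pics/c5.png',cv2.resize(im[210:310,260:380],None,fx=6,fy=6,interpolation=cv2.INTER_CUBIC))
E
```

```text
side n 194 ((-70.01040649414062, 1.6646480560302734), (43.60734939575195, 77.72039794921875), 89.7109603881836) pct x [-96.6 -48.3 -32.1] y [-20.1   1.9  23.3]
tool [-107.5    1.9] 0.0183 F [ 0.1 -0.1  0.1] t 8.0333
```

View pics/c5.png

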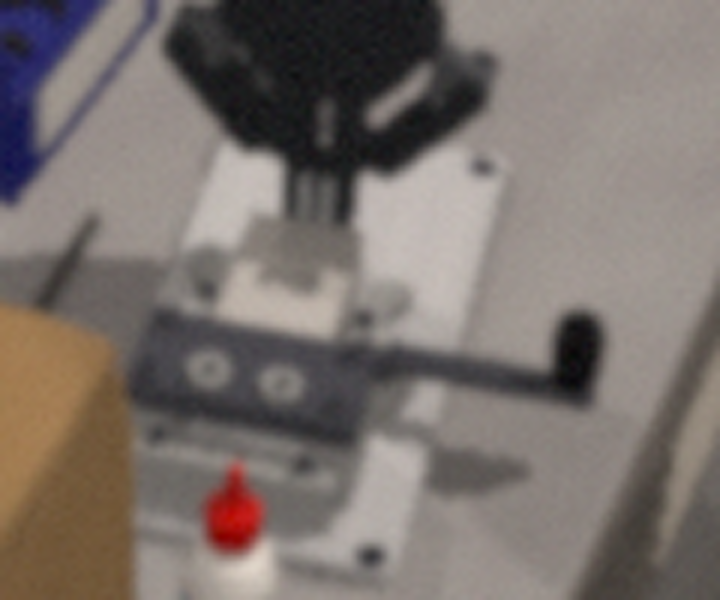

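The blank is between the guides, straight and flat, with its front now at the bridge mouth.

>>> play_rows(
  steps=[
    [[-4,0,0,0,0,0],[-8,0,0,0,0,0],[-12,0,0,0,0,0],[-16,0,0,0,0,0],[-20,0,0,0,0,0],[-24,0,0,0,0,0],[-28,0,0,0,0,0],[-32,0,0,0,0,0],[-36,0,0,0,0,0],[-40,0,0,0,0,0],[-44,0,0,0,0,0],[-44,0,0,0,0,0]],
  ],
)

```text
time: 9.03
tool_pos: [0.5106, 0.0652, 0.0183]
tool_rot: [0.0, 0.82, 0.573, -0.0]
contact_force: [0.2, 0.3, 0.2]
gripper_width: -0.001
grasp_force: 0.0
```

>>> play_rows(
  steps=[
    [[-1,0,0,0,0,0],[-2,0,0,0,0,0],[-3,0,0,0,0,0],[-4,0,0,0,0,0],[-4,0,0,0,0,0]],
  ],
)

```text
time: 9.45
tool_pos: [0.5094, 0.0622, 0.0183]
tool_rot: [-0.0, 0.819, 0.573, -0.0]
contact_force: [1.4, 1.5, 0.5]
gripper_width: 0.001
grasp_force: 0.8
```

```bash
python3 - <<'E'
from h import *
blank('side','s6')
E
```

```text
side n 11 ((-54.10210037231445, 4.236631393432617), (40.031837463378906, 26.21204948425293), 82.60362243652344) pct x [-64.7 -46.2 -39. ] y [-17.1  16.3  23. ]
tool [-60.3   1.8] 0.0183 F [0.6 1.2 0.9] t 9.5
```

>>> play_rows(
  steps=[
    [[-1,0,0,0,0,0],[-2,0,0,0,0,0],[-3,0,0,0,0,0],[-3,0,0,0,0,0]],
  ],
)

```text
time: 9.83
tool_pos: [0.5086, 0.0597, 0.0183]
tool_rot: [-0.0, 0.82, 0.573, 0.0]
contact_force: [2.6, 3.3, -0.3]
gripper_width: -0.006
grasp_force: 1.9
```

>>> play_rows(
  steps=[
    [[-1,0,0,0,0,0],[-2,0,0,0,0,0],[-2,0,0,0,0,0]],
  ],
)

```text
time: 10.08
tool_pos: [0.5086, 0.0596, 0.0186]
tool_rot: [-0.001, 0.82, 0.573, 0.002]
contact_force: [3.6, 10.2, -2.0]
gripper_width: -0.003
grasp_force: 5.7
```

>>> play_rows(
  steps=[
    [[-1,0,0,0,0,0],[-2,0,0,0,0,0],[-2,0,0,0,0,0]],
  ],
)

```text
time: 10.33
tool_pos: [0.5087, 0.0596, 0.019]
tool_rot: [-0.002, 0.82, 0.572, 0.004]
contact_force: [5.8, 17.6, -1.1]
gripper_width: 0.003
grasp_force: 9.3
```

>>> play_rows(
  steps=[
    [[6,0,0,0,0,0],[18,0,0,0,0,0],[22,0,-30,0,0,0],[22,0,-65,0,0,0],[22,0,-100,0,0,0],[22,0,-100,0,0,0]],
  ],
)

```text
time: 10.83
tool_pos: [0.5196, 0.0765, 0.1263]
tool_rot: [0.004, 0.819, 0.573, 0.005]
contact_force: [2.3, -0.9, 1.8]
gripper_width: -0.0
grasp_force: 0.0
```

```bash
python3 - <<'E'
from h import *
blank('side','s7')
P=cloud('side',np.load('pics/s7.npy')).reshape(-1,3);P=P[~np.isnan(P).any(1)];u=(P[:,:2]-O)@J*1000
k=(u[:,1]>85)&(u[:,1]<130)&(abs(u[:,0]+33)<30)&(P[:,2]>.05)&(P[:,2]<.08);print('knob',k.sum(),u[k].min(0),u[k].max(0))
im=cv2.imread('pics/s7.png');cv2.imwrite('pics/c7.png',cv2.resize(im[210:310,260:380],None,fx=6,fy=6,interpolation=cv2.INTER_CUBIC))
E
```

```text
side n 77 ((-39.89402389526367, 1.2090015411376953), (43.87871551513672, 15.079154968261719), 83.27388000488281) pct x [-47.2 -38.2 -32.3] y [-20.1   1.3  22.6]
tool [-76.6   5. ] 0.1232 F [-0.9  0.   0.1] t 10.8833
knob 86 [-41.41196238 103.21392641] [-20.10788713 121.35642841]
```

View pics/c7.png

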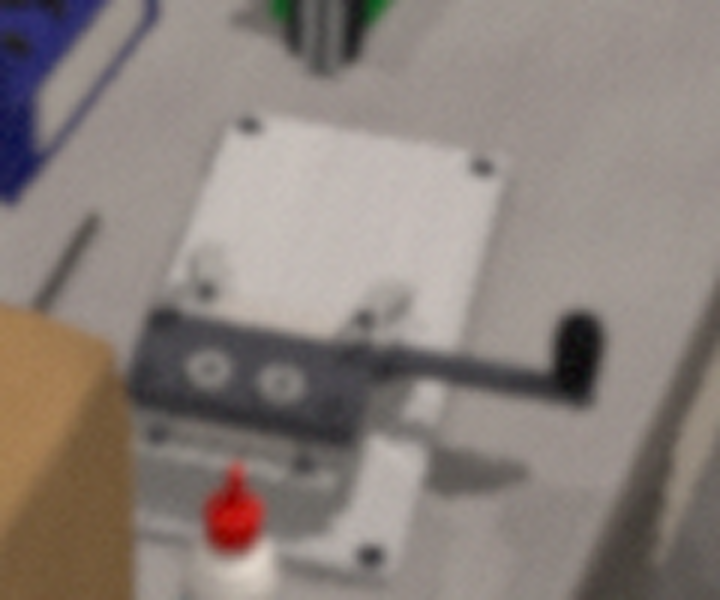

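The blank is home: a 17 N push met a hard stop, and the rear edge lies at jig x of about -46. The lever is still open, with the knob at (578,350) in the crop. Next I'll move to the knob.

>>> play_rows(
  steps=[
    [[-15,22,0,0,0,0],[-32,47,0,0,0,0],[-50,72,0,0,0,0],[-66,96,0,0,0,0],[-75,109,0,0,0,0],[-75,109,0,0,0,0],[-75,109,25,0,0,0],[-75,109,50,0,0,0],[-75,109,70,0,0,0],[-75,109,76,0,0,0],[-75,109,76,0,0,0],[-75,109,76,0,0,0]],
  ],
)

```text
time: 11.88
tool_pos: [0.5909, -0.0308, 0.0423]
tool_rot: [-0.0, 0.819, 0.573, -0.0]
contact_force: [1.1, 0.7, -0.3]
gripper_width: 0.001
grasp_force: 0.0
```

```bash
python3 - <<'E'
from h import *
s=manip.state();print(tj(s['tool_pos']),s['tool_pos'],s['contact_force'])
p=tj(s['tool_pos'])
def row(th):
    c=np.array([-32,41])+70*np.array([-np.sin(th),np.cos(th)])+20.5*np.array([np.cos(th),np.sin(th)])
    d=c-p; return [round(-d[0]),round(d[1]),0,0,0,round(-np.rad2deg(th))]
for t in np.arange(0,1.6,.08):print(round(t,2),row(t))
E
```

```text
[ -1.  110.3] [ 0.59094689 -0.03080317  0.04232233] [ 1.11589376  0.65541651 -0.30732977]
0.0 [10, 1, 0, 0, 0, 0]
0.08 [16, 2, 0, 0, 0, -5]
0.16 [22, 3, 0, 0, 0, -9]
0.24 [28, 4, 0, 0, 0, -14]
0.32 [34, 4, 0, 0, 0, -18]
0.4 [39, 3, 0, 0, 0, -23]
0.48 [45, 2, 0, 0, 0, -28]
0.56 [51, 1, 0, 0, 0, -32]
0.64 [56, -1, 0, 0, 0, -37]
0.72 [62, -3, 0, 0, 0, -41]
0.8 [67, -6, 0, 0, 0, -46]
0.88 [72, -9, 0, 0, 0, -50]
0.96 [77, -12, 0, 0, 0, -55]
1.04 [81, -16, 0, 0, 0, -60]
1.12 [85, -20, 0, 0, 0, -64]
1.2 [89, -25, 0, 0, 0, -69]
1.28 [92, -30, 0, 0, 0, -73]
1.36 [95, -35, 0, 0, 0, -78]
1.44 [98, -40, 0, 0, 0, -83]
1.52 [100, -45, 0, 0, 0, -87]
```

>>> play_rows(
  steps=[
    [[10,1,0,0,0,0],[16,2,0,0,0,-5],[22,3,0,0,0,-9],[28,4,0,0,0,-14],[34,4,0,0,0,-18],[39,3,0,0,0,-23],[45,2,0,0,0,-28],[51,1,0,0,0,-32],[56,-1,0,0,0,-37],[62,-3,0,0,0,-41],[67,-6,0,0,0,-46],[67,-6,0,0,0,-46]],
  ],
)

```text
time: 12.88
tool_pos: [0.6103, 0.0347, 0.0444]
tool_rot: [0.002, 0.529, 0.848, 0.001]
contact_force: [0.3, -0.4, -0.7]
gripper_width: -0.004
grasp_force: 0.0
```

```bash
cat > r.py <<'E'
from h import *
s=manip.state();p=tj(s['tool_pos']);x=q(s['tool_rot']).as_matrix()[:2,0]@J; a=np.arctan2(-x[1],-x[0])
print('tool',p,'z',s['tool_pos'][2].round(4),'yaw',a.round(3),s['contact_force'].round(1),s['time'])
im,d,P=shot('side','k%d'%(s['time']*100));P=P.reshape(-1,3);P=P[~np.isnan(P).any(1)];u=(P[:,:2]-O)@J*1000-[-32,41]
r=np.hypot(*u.T); k=(r>20)&(r<55)&(P[:,2]>.03)&(P[:,2]<.0395)&(u[:,1]>-5)&((u[:,0]<-12)|(u[:,1]>12)); print('lever ang pts',k.sum(),np.median(np.arctan2(-u[k,0],u[k,1])).round(3))
for th in np.arange(round(a,2),1.6,.08):
    c=np.array([-32,41])+70*np.array([-np.sin(th),np.cos(th)])+20.5*np.array([np.cos(th),np.sin(th)])-p
    tx=np.array([-np.cos(a),-np.sin(a)]);ty=np.array([-np.sin(a),np.cos(a)])
    print(th.round(2),[round(c@tx),round(c@ty),0,0,0,round(-np.rad2deg(th-a))])
E
python3 r.py
```

```text
tool [-69.2 106. ] z 0.0444 yaw 0.806 [ 0.3 -0.4 -0.7] 12.8833
lever ang pts 75 0.692
0.81 [1, -2, 0, 0, 0, 0]
0.89 [7, 0, 0, 0, 0, -5]
0.97 [12, 1, 0, 0, 0, -9]
1.05 [18, 1, 0, 0, 0, -14]
1.13 [24, 1, 0, 0, 0, -19]
1.21 [30, 1, 0, 0, 0, -23]
1.29 [36, 0, 0, 0, 0, -28]
1.37 [41, -2, 0, 0, 0, -32]
1.45 [47, -4, 0, 0, 0, -37]
1.53 [52, -6, 0, 0, 0, -41]
```

>>> play_rows(
  steps=[
    [[1,-2,0,0,0,0],[7,-1,0,0,0,-5],[12,0,0,0,0,-9],[18,0,0,0,0,-14],[21,0,0,0,0,-16],[24,0,0,0,0,-19],[27,0,0,0,0,-21],[30,0,0,0,0,-23],[33,0,0,0,0,-25],[36,-1,0,0,0,-28],[39,-2,0,0,0,-30],[41,-3,0,0,0,-32]],
  ],
)

```text
time: 13.93
tool_pos: [0.591, 0.0685, 0.0439]
tool_rot: [0.004, 0.277, 0.961, 0.001]
contact_force: [9.1, -1.5, -4.2]
gripper_width: -0.004
grasp_force: 4.0
```

```bash
python3 r.py
```

```text
tool [-94.2  76.2] z 0.0439 yaw 1.361 [ 9.1 -1.5 -4.2] 13.9333
lever ang pts 59 1.273
1.36 [1, 2, 0, 0, 0, 0]
1.44 [7, 3, 0, 0, 0, -5]
1.52 [12, 4, 0, 0, 0, -9]
```

>>> play_rows(
  steps=[
    [[3,1,0,0,0,-2],[6,2,0,0,0,-4],[9,2,0,0,0,-6],[11,2,0,0,0,-8],[12,2,0,0,0,-8],[12,2,0,0,0,-8]],
  ],
)

```text
time: 14.48
tool_pos: [0.582, 0.0768, 0.0439]
tool_rot: [0.004, 0.21, 0.978, 0.001]
contact_force: [7.4, -1.0, -2.7]
gripper_width: 0.001
grasp_force: 3.7
```

```bash
python3 r.py
```

```text
tool [-99.  65.] z 0.0439 yaw 1.499 [ 7.4 -1.  -2.7] 14.4833
lever ang pts 57 1.46
1.5 [-1, 1, 0, 0, 0, 0]
1.58 [4, 3, 0, 0, 0, -5]
```

>>> play_rows(
  steps=[
    [[-6,0,0,0,0,0],[-16,0,0,0,0,0],[-26,0,0,0,0,0],[-26,0,-35,0,0,0],[-26,0,-70,0,0,0],[-26,0,-110,0,0,0],[-46,0,-150,0,0,0],[-80,0,-160,0,0,0],[-115,0,-160,0,0,0],[-150,0,-160,0,0,0],[-150,0,-160,0,0,0]],
  ],
)

```text
time: 15.45
tool_pos: [0.7202, 0.0124, 0.2009]
tool_rot: [0.001, 0.21, 0.978, -0.0]
contact_force: [-1.5, 1.0, -1.2]
gripper_width: -0.003
grasp_force: 0.0
```

```bash
python3 r.py|head -2; python3 - <<'E'
from h import *
blank('side','s9');blank('top','t9')
a=cv2.imread('pics/s9.png')[190:310,250:390];b=cv2.imread('pics/t9.png')[135:235,255:395]
f=lambda i:cv2.resize(i,(400,340),interpolation=cv2.INTER_CUBIC)
cv2.imwrite('pics/c9.png',np.hstack([f(a),f(b)]))
E
```

```text
tool [-86.  216.8] z 0.2009 yaw 1.498 [-1.5  1.  -1.2] 15.45
lever ang pts 57 1.456
side n 75 ((-40.307220458984375, -3.088634490966797), (51.85142517089844, 19.415695190429688), 79.25411987304688) pct x [-48.6 -39.  -31. ] y [-22.8   0.5  22.3]
tool [-87.1 212.6] 0.2009 F [-0.5 -0.7 -0.2] t 15.55
top n 22 ((-45.894081115722656, -17.210838317871094), (46.21449279785156, 17.116024017333984), 70.76438903808594) pct x [-58.4 -43.4 -38. ] y [-35.1 -12.2   6.8]
tool [-87.5 211.7] 0.2013 F [0.5 0.9 0. ] t 15.6
```

View pics/c9.png

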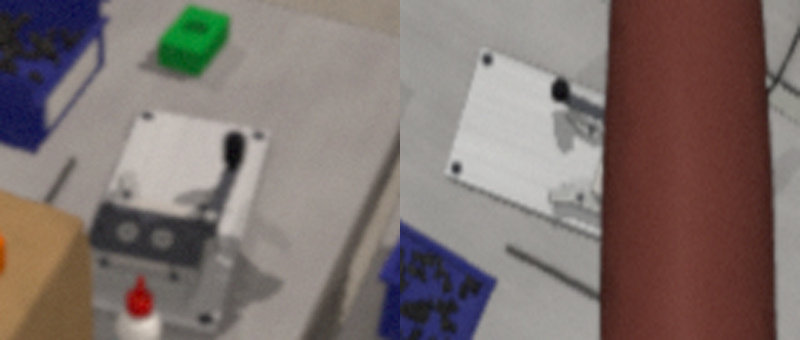

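```bash
python3 - <<'E'
from h import *
K=[cv2.imread(f'pics/{f}.png').astype(int) for f in('s7','s9')]
for f in('s7','s9'):
    P=cloud('side',np.load(f'pics/{f}.npy')).reshape(-1,3);P=P[~np.isnan(P).any(1)];u=(P[:,:2]-O)@J*1000
    k=(P[:,2]>.029)&(P[:,2]<.042)&(abs(u[:,1])<18)&(u[:,0]>-70)&(u[:,0]<-20); print(f,k.sum(),np.percentile(u[k,0],[2,5,10,50]).round(1))
# rear edge in image: intensity profile along jig x at blank top height
for y in(-12,0,12):
    for n,im in zip(('s7','s9'),K):
        xs=np.arange(-60,-30,2.); w=np.c_[(np.c_[xs,np.full(len(xs),y)]/1000)@J.T+O,np.full(len(xs),.036)]
        uv=proj('side',w).astype(np.float32); g=cv2.remap(im.mean(2).astype(np.float32),uv[None,:,0],uv[None,:,1],1)[0]; print(y,n,g.round().astype(int))
E
```

```text
s7 63 [-47.  -45.5 -44.9 -38.5]
s9 60 [-45.1 -43.3 -42.8 -38.9]
-12 s7 [189 188 188 189 189 187 184 181 180 179 178 174 166 152 132]
-12 s9 [188 188 188 188 187 184 184 182 180 180 179 175 168 152 130]
0 s7 [185 185 185 186 185 183 182 181 180 179 178 173 164 147 126]
0 s9 [185 184 184 183 183 184 183 182 182 180 177 171 163 148 127]
12 s7 [187 186 186 185 184 184 183 181 179 178 177 173 164 149 129]
12 s9 [176 168 161 153 148 143 149 156 166 172 176 173 165 149 126]
```

The rear edge has not moved, the lever is closed, and the robot is clear of everything.

```bash
python3 -c "
from plant import order
print(order.job_done())"
```

```text
the job is handed in; nothing more can be done
None
```

I pushed the blank flat under the bush plate until it was home against the end stop and closed the cam clamp (lever at about 1.46 to 1.5 rad). I touched none of the bystanders and handed the job in at about 15.6 s; the hand-in returned no verdict.

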